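# Make up the lamp kit and the shelf kit from bench stock

### The job

Make up two job kits in the foam-lined trays: the pull-cord lamp kit in the orange tray gets the red lamp-holder carton, the white cord spool and the yellow fastener pack, and the shelf-fixing kit in the blue tray gets the tape measure and the green fastener pack, all from the loose stock in front of you to the right of the vice. Seat each thing upright and fully down in the cut-out made for it, and set the lamp holder down gently, without dropping it. The purple and blue packs and the spray bottle are spare stock: leave them where they are.

Things in the scene. Friction and masses are not known exactly. Their poses are not given: they have to be found in the camera images.
- orange_tray: ORANGE-rimmed kit tray, fixed, 186 (x) x 156 (y) mm, rim 18 mm high; dark foam with top at 16 mm, orange pocket floors at 4 mm, 3 mm bevels. Origin: centre of underside, z up. Pocket centres (x, y) in its frame, mm: fastener pack (-37, 0), 94 along x by 82 along y; lamp carton (50, -37.5), 66 along x by 60 along y; round spool pocket (50, 35), 62 across.
- blue_tray: BLUE-rimmed kit tray, fixed, 186 (x) x 156 (y) mm, rim 18 mm high; dark foam with top at 16 mm, blue pocket floors at 4 mm, 3 mm bevels. Origin: centre of underside, z up. Pocket centres (x, y) in its frame, mm: fastener pack (-37, 0), 94 along x by 82 along y; tape measure slot (49, 0), 44 along x by 92 along y.
- lamp_carton: small RED carton with a lamp holder inside, 46 mm (its x) x 53 mm (its y), 56 mm tall. Origin: centre of the underside. Stands upright; in its pocket the 53 mm side lies along the tray's x. About 80 g.
- cord_spool: WHITE spool of pull cord standing on its flange, 53 mm across the flanges, 48 mm across the wound middle, 50 mm tall. Origin: centre of the underside, z along the spool's axis. About 90 g.
- measure: dark-green TAPE MEASURE standing on its foot, body 30 mm thick (its x) and 68 mm long, 62 mm tall; the tape's end hook sticks out at -y, 79 mm overall along y. Origin: on the underside, midway along the overall 79 mm (the solid body runs from y = -28 to +40 mm). Grasp across the 30 mm. About 200 g. (Not the other one at the far right end of the bench.)
- yellow_pack: clear fastener pack with a YELLOW card, for the orange tray; lies flat, 26 mm high, about 60 mm (its x) by 73 mm (its y), on a 2 mm foot flange of 64 x 78 mm. Origin: centre of the underside. Grasp across its x. About 110 g.
- green_pack: clear fastener pack with a GREEN card, for the blue tray; lies flat, 26 mm high, about 60 mm (its x) by 73 mm (its y), on a 2 mm foot flange of 64 x 78 mm. Origin: centre of the underside. Grasp across its x. About 110 g.
- purple_pack: clear fastener pack with a PURPLE card, stays in the stock; lies flat, 26 mm high, about 60 mm (its x) by 73 mm (its y), on a 2 mm foot flange of 64 x 78 mm. Origin: centre of the underside. Grasp across its x. About 110 g.
- blue_pack: clear fastener pack with a BLUE card, stays in the stock; lies flat, 26 mm high, about 60 mm (its x) by 73 mm (its y), on a 2 mm foot flange of 64 x 78 mm. Origin: centre of the underside. Grasp across its x. About 110 g.
- pump_bottle: white pump spray bottle standing upright in the stock, 42 mm across, 171 mm tall; to be left alone. Origin: centre of the underside.

How it is judged:
By the outcome, as a careful person would: the job done as asked, in the order asked, and still so for the second after the job is handed in, with the robot touching nothing.
It also fails if it takes over 138 s, if anything falls off the work surface, if the arm or the gripper's body presses on something with over 40 N, if the wrist force passes 120 N, or if a joint passes its speed limit or range.

### The arm

A 6-joint arm with a two-finger parallel gripper is mounted at the origin on a cart in front of the work surface, level with it; the furniture and walls round the work are solid. World frame = base frame: x ahead of the robot, y to its left, z up, the work surface at z = 0. Lengths are in m, angles in rad, forces in N, time in s.
With the tool pointing down it reaches from about 0.325 to 0.9 m from the base axis. Payload 6.1 kg.
Tool frame: the origin (TCP) lies at the very end of the fingers, on their centre line; the grasp point (between the pads) lies 19 mm behind it; z points along the fingers, y is the line along which they close (so a half turn about z gives the same grasp; the last joint's range is limited). The gripper opens to 87 mm and grips with 3 to 60 N. Pads are 19 mm wide; open, the fingers measure 117 mm over their backs; the gripper's body (75 mm by 190 mm) begins 51 mm behind the grasp point.
Start: joints at [-1.386, 0.22, 1.526, -0, 1.395, -0.126], TCP at [0.191, -0.595, 0.223] pointing down, gripper open.
Joint ranges: [-2.98, 2.98], [-0.91, 2.08], [0.09, 2.57], [-1.24, 4.39], [0.2, 2.65], [-2.68, 2.68]. Speed limits (rad/s): [2.57, 2.57, 3.01, 3.14, 3.14, 3.14].

### API

Orientations are given as a unit quaternion [x, y, z, w].
In Python, from plant import monitor, get_image, ctrl, nets gives the robot as it stands.
- The arm moves only by the shell command python3 -m inch 'ROWS' [OPENING] [FORCE]. ROWS is JSON, a list that holds one entry, the list of rows, each a list of 6 numbers: the shift along the tool's x, y, z in cm, then the turn, a rotation vector about the tool's x, y, z in degrees. A call has 1 to 12 rows; each row is the pose to reach, as a shift and turn from the pose commanded when the call began, along the tool's axes at that moment; what a row does not reach only later rows make up. A row lasts 1/8 s, in which the tool goes at most 62.5 mm and 10.7 degrees, less where a joint would pass 70% of its speed; a pose out of reach is approached as far as the arm can. A call with a gripper value outside its range is refused whole. OPENING is the finger opening in cm, from 0 to 8.7, set as the call begins (- or left out, the last holds). The fingers move at their own pace and stop on an object; FORCE is the grip in N (left out, the last holds). Time passes only in rows, so rows that repeat a pose let the fingers close. It gives the time, the measured TCP pose, the force, the opening and the grip force at its end, in the units of the state.
- monitor.get_obs(): the state, without advancing time (a new reading comes with each control period).
- get_image(name): name is "scene" or "top" or "wrist"; returns a dict with "image" (480x640x3 uint8, red, green, blue), "range_z" (480x640 float32, m along the optical axis (not along the pixel's ray), 0 where there is no reading), "vfov" (degrees; the focal length in pixels is half the picture's height over the tangent of half this angle, whatever the lens; pixels are square), "cx", "cy" (the principal point, pixels), "rvec" (rotation vector, rad) and "tvec" (3), from world to camera coordinates, as OpenCV has them. Camera axes: x right, y down, z forward; pixel columns grow to the right and rows downward; lengths in m; the calibration is good to about 2 mm. The wrist camera is an equidistant fisheye: a pixel r from the principal point sees the ray r / f radians off the axis. A picture is of the moment at which its call begins.
- ctrl.job_done(): hands the job in; it is judged then, once.
Trained networks look in a picture, given as the dict that the camera call returned (one of the last four; its "shot" number tells which), for a name from the list of things; names that differ only in an ending like _2 or _b are one class to them, and where a whole thing is asked for, a point or a joint stands for the part that bears it (a point fixed in the world has none). Each returns a list of dicts, best first, with "p" (0 to 1); they miss things now and then, are a little off and sometimes report something else, mostly with a low value. They report only what shows in the picture. A call takes as long as a camera call.
- nets.boxes_of(thing, picture): "location" ([column, row] in pixels, amid what is visible of it).
The state is a dict: "time_s": time; "joint_pos": joint angles; "joint_vel": joint speeds; "tau": joint torques, N m; "eef_pos": TCP position; "eef_rot": TCP orientation; "contact_force": force on the tool from outside, world axes, zero at the start; "torque": the same for the moment, N m; "width": finger opening in m; "gripper_force": force on a finger pad.
Only numpy, scipy, OpenCV 4.12 (cv2) and the standard library are available. Lean on these libraries where they do the work, as an engineer would, in place of code of your own. Each camera call takes 0.05 s, during which the arm holds its last target. There are 200 camera calls.

## Working session

There is one attempt and no reset: what is moved stays moved. The work goes in short steps, Python scripts to look and compute and a shell command to move; the robot and the scene stay as the last step left them, time stands still between calls to the robot, and variables do not carry over. Pictures are saved under pics/ and viewed, at most 14 in all, crops included, and the job is handed in when it is done.

```bash
ls; mkdir -p pics
cat > h.py <<'E'
import numpy as np, cv2
from plant import monitor, get_image, ctrl, nets
from scipy.spatial.transform import Rotation as R
def cloud(p):
    h,w=p["range_z"].shape; f=h/2/np.tan(np.radians(p["vfov"])/2)
    u,v=np.meshgrid(np.arange(w),np.arange(h)); x=(u-p["cx"])/f; y=(v-p["cy"])/f; z=p["range_z"]
    P=np.stack([x*z,y*z,z],-1)
    Rm=cv2.Rodrigues(np.array(p["rvec"],float))[0]
    W=(P-np.array(p["tvec"]).ravel())@Rm
    W[z==0]=np.nan
    return W
def save(p,n): cv2.imwrite(f"pics/{n}.png",p["image"][:,:,::-1])
E
python3 - <<'E'
from h import *
for n in("top","scene"):
    p=get_image(n); save(p,n+"0"); np.save(n+"0.npy",cloud(p)); W=cloud(p)
    print(n,p["vfov"],p["cx"],p["cy"])
    for t in "orange_tray blue_tray lamp_carton cord_spool measure yellow_pack green_pack purple_pack blue_pack pump_bottle".split():
        for d in nets.boxes_of(t,p)[:2]:
            c,r=map(int,d["location"]); print(t,round(d["p"],2),c,r,W[r,c].round(3))
o=monitor.get_obs(); print(o)
E
```

```text
pics
top 56.0296845420301 314.9730523989786 238.29206471776394
orange_tray 0.96 256 184 [ 0.628 -0.089  0.004]
orange_tray 0.2 153 204 [0.582 0.128 0.004]
blue_tray 0.68 154 201 [0.587 0.125 0.008]
lamp_carton 0.61 342 190 [ 0.604 -0.269  0.056]
cord_spool 0.78 403 275 [ 0.439 -0.398  0.01 ]
measure 0.69 345 191 [ 0.602 -0.275  0.055]
measure 0.62 342 315 [ 0.357 -0.271  0.059]
yellow_pack 0.76 347 252 [ 0.483 -0.282  0.027]
green_pack 0.9 409 215 [ 0.561 -0.408  0.027]
green_pack 0.2 341 315 [ 0.357 -0.269  0.061]
purple_pack 0.84 396 153 [ 0.694 -0.384  0.024]
blue_pack 0.94 468 242 [ 0.507 -0.528  0.024]
blue_pack 0.72 341 188 [ 0.608 -0.267  0.057]
pump_bottle 0.6 474 189 [ 0.591 -0.51   0.123]
scene 43.26133025066516 330.7201947911556 229.25808899428478
blue_tray 0.67 207 308 [0.59  0.118 0.005]
blue_tray 0.39 320 208 [ 0.595 -0.256  0.051]
lamp_carton 0.9 320 207 [ 0.595 -0.256  0.054]
lamp_carton 0.26 322 183 [ 0.688 -0.373  0.028]
measure 0.46 263 250 [ 0.635 -0.094  0.004]
yellow_pack 0.65 358 228 [ 0.49  -0.27   0.031]
green_pack 0.66 366 195 [ 0.558 -0.393  0.032]
purple_pack 0.76 324 181 [ 0.69  -0.384  0.028]
purple_pack 0.32 318 207 [ 0.601 -0.256  0.052]
{'time_s': 1.1, 'joint_pos': array([-1.38608205e+00,  2.20418350e-01,  1.52648300e+00,  5.39330461e-06,
        1.39474294e+00, -1.26098132e-01]), 'joint_vel': array([-0.00069504,  0.00102175,  0.00174217,  0.00040476, -0.00019137,
       -0.00025382]), 'tau': array([ 9.81191124e-05, -4.94573700e+01, -3.87716568e+01,  6.98206946e-02,
        4.68015473e-02, -1.94196241e-05]), 'eef_pos': array([ 0.19114154, -0.59503859,  0.22253527]), 'eef_rot': array([ 9.87948812e-01,  1.54780953e-01,  1.89714334e-06, -2.58883244e-05]), 'contact_force': array([-0.03480322, -0.30926689,  0.97988811]), 'torque': array([0.01987601, 0.0658698 , 0.0436608 ]), 'gripper_force': 0.0, 'width': 0.08688433194431759}
```

View pics/top0.png

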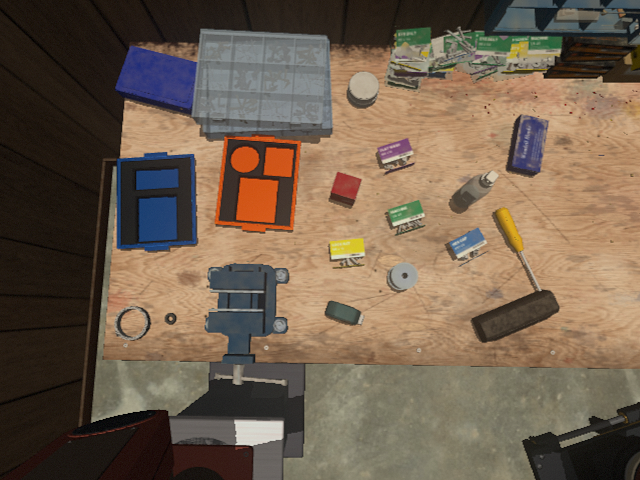

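View pics/scene0.png

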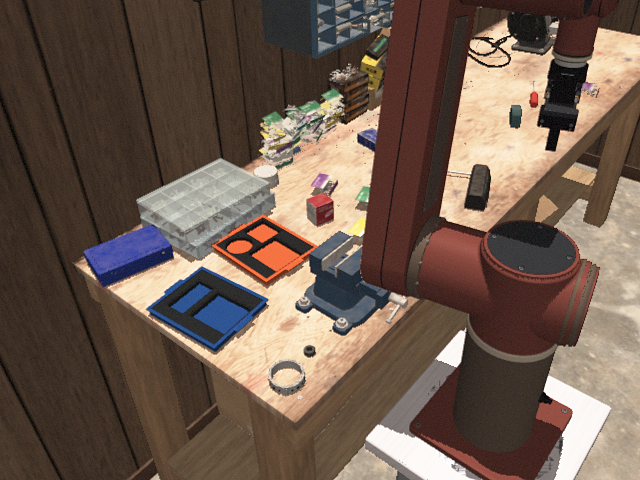

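The top view shows the stock: carton (345,190), spool (403,277), measure (343,313), yellow (347,252) and green (407,217). The orange tray is at (258,184) and the blue one at (156,202). Next I'll fit poses from the depth.

```bash
cat > seg.py <<'E'
from h import *
W=np.load("top0.npy")
z=W[...,2]; print("table z",np.nanmedian(z[280:340,400:460]))
for n,(c,r),h,lo,hi in [("carton",(345,190),30,.03,.07),("spool",(403,277),30,.03,.07),("measure",(343,313),34,.03,.08),("yellow",(347,252),32,.012,.05),("green",(407,217),32,.012,.05),("purple",(396,153),32,.012,.05),("blue",(468,245),32,.012,.05),("bottle",(474,190),45,.03,.2)]:
    s=(slice(r-h,r+h),slice(c-h,c+h)); w=W[s]; m=((w[...,2]>lo)&(w[...,2]<hi)).astype(np.uint8)
    k,l,st,ce=cv2.connectedComponentsWithStats(m)
    i=1+np.argmax(st[1:,4]); q=w[l==i]
    (cx,cy),(a,b),t=cv2.minAreaRect((q[:,:2]*1000).astype(np.float32))
    print(n,np.round([cx,cy,a,b,t],1),"n",len(q),"z95",np.percentile(q[:,2],95).round(3))
# trays: pocket floors by colour
img=cv2.imread("pics/top0.png"); hsv=cv2.cvtColor(img,cv2.COLOR_BGR2HSV)
for n,(r0,r1,c0,c1),lo,hi in [("orange",(130,240,205,305),(3,150,100),(20,255,255)),("bluet",(145,255,108,205),(95,120,40),(125,255,255))]:
    m=cv2.inRange(hsv[r0:r1,c0:c1],lo,hi); k,l,st,ce=cv2.connectedComponentsWithStats(m)
    w=W[r0:r1,c0:c1]
    for i in range(1,k):
        if st[i,4]>150:
            q=w[l==i]; q=q[~np.isnan(q[:,0])]
            (cx,cy),(a,b),t=cv2.minAreaRect((q[:,:2]*1000).astype(np.float32)); print(n,np.round([cx,cy,a,b,t],1),"z",np.median(q[:,2]).round(3),st[i,4], "mean",q[:,:2].mean(0).round(4))
v=W[262:362,205:292]; print("vice zmax",np.nanmax(v[...,2]))
E
python3 seg.py
python3 - <<'E'
import cv2
i=cv2.imread("pics/top0.png")[120:340,310:500]; cv2.imwrite("pics/crop0.png",cv2.resize(i,None,fx=2.7,fy=2.7,interpolation=cv2.INTER_CUBIC))
E
```

```text
table z -6.283255157655734e-06
carton [ 613.3 -276.    52.    46.4   72.8] n 646 z95 0.058
spool [ 436.4 -392.4   51.3   51.8    0.5] n 548 z95 0.051
measure [ 361.6 -272.4   67.1   31.5   72.6] n 540 z95 0.062
yellow [ 481.5 -281.5   54.8   68.5    6.9] n 701 z95 0.029
green [ 558.2 -403.6   55.6   69.1   18.5] n 681 z95 0.029
purple [ 690.7 -382.9   55.6   68.8   18.4] n 618 z95 0.029
blue [ 500.7 -528.7   48.4   69.7   28.4] n 673 z95 0.029
bottle [ 599.8 -520.    41.3   31.8   32.3] n 832 z95 0.171
orange [630.9 -93.7 164.3 212.5  86.2] z 0.018 1405 mean [ 0.6219 -0.0947]
orange [682.6 -63.6  63.4  58.9  75.7] z 0.004 600 mean [ 0.6831 -0.062 ]
orange [ 678.4 -135.5   62.    65.5   86.5] z 0.004 811 mean [ 0.6783 -0.135 ]
orange [593.5 -92.5  84.4  93.9  87. ] z 0.004 1682 mean [ 0.5938 -0.0918]
bluet [586.8 117.9 209.5 163.9   4.3] z 0.018 1315 mean [0.5815 0.1207]
bluet [635.9 122.1  44.4  93.9   5.2] z 0.005 803 mean [0.6365 0.1245]
bluet [549.6 115.7  96.   85.3   3.6] z 0.005 1681 mean [0.5502 0.1171]
vice zmax 0.13864594964536953
```

View pics/crop0.png

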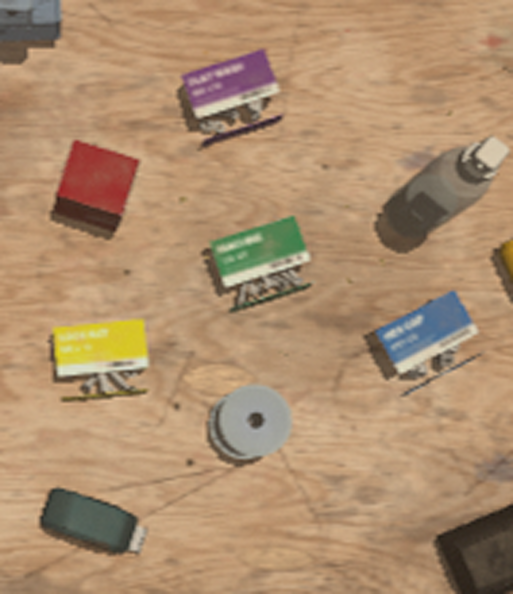

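```bash
cat > go.py <<'E'
import sys
from h import *
# usage: go.py x y z theta(deg) in mm -> row in cm/deg
x,y,z,t=map(float,sys.argv[1:5]); o=monitor.get_obs()
R0=R.from_quat(o["eef_rot"]); Rt=R.from_euler("z",t,degrees=True)*R.from_euler("x",180,degrees=True)
d=R0.inv().apply(np.array([x,y,z])/1000-o["eef_pos"])*100
print("row",d.round(2),(R0.inv()*Rt).as_rotvec(degrees=True).round(1),"t",round(o["time_s"],2),"F",o["contact_force"].round(1),"w",round(o["width"],4))
E
python3 - <<'E'
from h import *
W=np.load("top0.npy"); z=W[...,2]
for n,s in (("vice",(slice(255,362),slice(200,295))),("box",(slice(25,140),slice(190,335))),("bluebox",(slice(40,115),slice(112,203)))):
    q=W[s].reshape(-1,3); q=q[(q[:,2]>.03)]; print(n,np.percentile(q,[1,50,99],axis=0).round(3).tolist())
E
python3 go.py 613 -276 200 72.8
```

```text
vice [[0.274, -0.127, 0.04], [0.364, -0.081, 0.133], [0.441, -0.032, 0.137]]
box [[0.731, -0.241, 0.036], [0.826, -0.102, 0.085], [0.96, 0.051, 0.089]]
bluebox [[0.754, 0.015, 0.033], [0.845, 0.112, 0.039], [0.914, 0.207, 0.088]]
row [ 49.92 -17.47   2.25] [ -0.  -0. -55.] t 1.1 F [-0.  -0.3  1. ] w 0.0869
```

```bash
python3 -m inch '[[[49.9,-17.5,2.2,0,0,-55],[49.9,-17.5,2.2,0,0,-55],[49.9,-17.5,2.2,0,0,-55],[49.9,-17.5,2.2,0,0,-55],[49.9,-17.5,2.2,0,0,-55],[49.9,-17.5,2.2,0,0,-55],[49.9,-17.5,2.2,0,0,-55],[49.9,-17.5,2.2,0,0,-55],[49.9,-17.5,2.2,0,0,-55],[49.9,-17.5,2.2,0,0,-55],[49.9,-17.5,2.2,0,0,-55]]]' 8.7 15
cat > look.py <<'E'
import sys
from h import *
p=get_image("wrist"); save(p,sys.argv[1]); print(p["vfov"],p["cx"],p["cy"])
f=240/np.tan(np.radians(p["vfov"])/2); z=p["range_z"]
u,v=np.meshgrid(np.arange(640),np.arange(480)); x=u-p["cx"]; y=v-p["cy"]; r=np.hypot(x,y)+1e-9; th=r/f
k=np.tan(np.minimum(th,1.5))*z/r; P=np.stack([x*k,y*k,z],-1)
Rm=cv2.Rodrigues(np.array(p["rvec"],float))[0]; W=(P-np.array(p["tvec"]).ravel())@Rm; W[z==0]=np.nan
np.save("wrist.npy",W)
# look.py name cx cy half zlo zhi (mm): fit a rect to what stands there
a=sys.argv[2:]
if a:
    cx,cy,h,lo,hi=[float(i)/1000 for i in a]
    m=(abs(W[...,0]-cx)<h)&(abs(W[...,1]-cy)<h)&(W[...,2]>lo)&(W[...,2]<hi)
    kk,l,st,ce=cv2.connectedComponentsWithStats(m.astype(np.uint8)); i=1+np.argmax(st[1:,4]); q=W[l==i]
    (X,Y),(A,B),t=cv2.minAreaRect((q[:,:2]*1000).astype(np.float32)); print("rect",np.round([X,Y,A,B,t],1),len(q),"z",np.percentile(q[:,2],[5,50,95]).round(3))
E
python3 look.py w1 613 -276 60 45 75; python3 go.py 613 -276 200 72.8
```

```text
time_s: 2.48
eef_pos: [0.6122, -0.2762, 0.2004]
eef_rot: [0.805, 0.593, -0.0, -0.0]
contact_force: [-0.8, 0.4, 0.6]
width: 0.087
gripper_force: 0.0
65.70646984690485 332.3169022462451 245.92240658066908
rect [ 614.3 -276.8   52.8   46.3   72.8] 3310 z [0.054 0.056 0.057]
row [0.09 0.08 0.05] [-0.  0. -0.] t 2.52 F [ 0.  -0.1  0.4] w 0.087
```

View pics/w1.png

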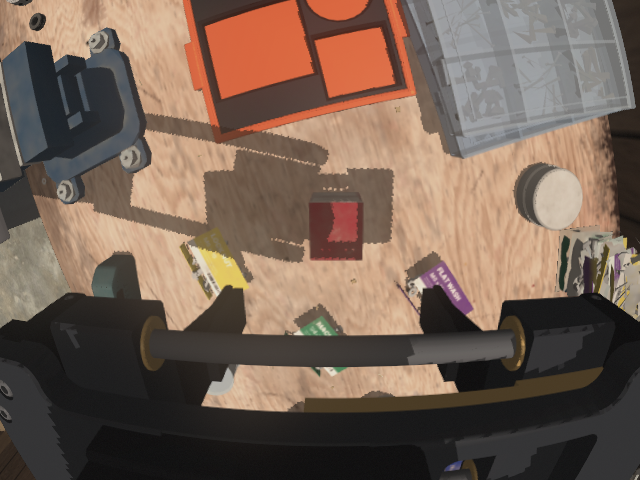

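The wrist picture shows the carton centred at (337,230) between the open fingers, and the fit agrees with the top view. I'll descend and grip.

```bash
python3 -m inch '[[[0.1,0.2,6,0,0,0],[0.1,0.2,12,0,0,0],[0.1,0.2,16,0,0,0],[0.1,0.2,18.5,0,0,0],[0.1,0.2,18.5,0,0,0]]]' 8.7 15; python3 -m inch '[[[0,0,0,0,0,0],[0,0,0,0,0,0],[0,0,0,0,0,0],[0,0,0,0,0,0],[0,0,0,0,0,0],[0,0,0,0,0,0]]]' 3 15; python3 go.py 678 -135 120 -3.5
```

```text
time_s: 3.15
eef_pos: [0.612, -0.2756, 0.0129]
eef_rot: [0.805, 0.593, -0.001, -0.002]
contact_force: [-0.0, -1.0, -0.2]
width: 0.087
gripper_force: 0.0
time_s: 3.9
eef_pos: [0.6151, -0.2755, 0.0158]
eef_rot: [0.805, 0.594, 0.0, 0.0]
contact_force: [-0.4, -1.0, 2.5]
width: 0.0458
gripper_force: 15.0
row [ 15.28   1.86 -10.42] [ 0.  -0.  76.3] t 3.9 F [-0.4 -1.   2.5] w 0.0458
```

```bash
python3 -m inch '[[[0,0,-5,0,0,0],[0,0,-10,0,0,0],[5,0.6,-10.4,0,0,12],[10,1.2,-10.4,0,0,26],[15.3,1.9,-10.4,0,0,40],[15.3,1.9,-10.4,0,0,55],[15.3,1.9,-10.4,0,0,76.3],[15.3,1.9,-10.4,0,0,76.3],[15.3,1.9,-10.4,0,0,76.3],[15.3,1.9,-10.4,0,0,76.3],[15.3,1.9,-10.4,0,0,76.3]]]'; python3 look.py w2 ; python3 go.py 679.7 -135 24 -3.5
python3 - <<'E'
from h import *
W=np.load("wrist.npy"); 
m=(W[...,2]<.009)&(W[...,2]>-.001)&(abs(W[...,0]-.68)<.06)&(abs(W[...,1]+.06)<.05)
k,l,s,c=cv2.connectedComponentsWithStats(m.astype(np.uint8))
for i in range(1,k):
  if s[i,4]>200:
    q=W[l==i]; print(cv2.minAreaRect((q[:,:2]*1000).astype(np.float32)),len(q))
E
```

```text
time_s: 5.28
eef_pos: [0.6781, -0.1349, 0.1193]
eef_rot: [1.0, -0.029, -0.0, -0.0]
contact_force: [-0.5, -0.5, -0.8]
width: 0.046
gripper_force: 15.0
65.70646984690485 332.3169022462451 245.92240658066908
row [0.16 0.01 9.53] [-0.   0.   0.2] t 5.33 F [ 0.2 -0.1 -1.1] w 0.0457
((690.7772216796875, -108.49932098388672), (4.735279083251953, 39.66114807128906), 86.26322174072266) 272
((681.1625366210938, -61.8938102722168), (60.84296798706055, 59.850555419921875), 9.717602729797363) 4353
((628.6701049804688, -63.56281280517578), (20.925657272338867, 19.18821144104004), 83.83931732177734) 391
```

View pics/w2.png

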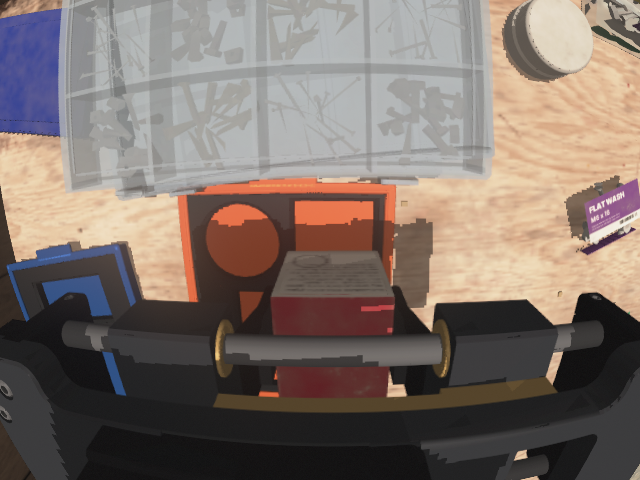

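The carton hangs straight over its pocket, which shows at (335,225), and the spool pocket at (243,240) measures within 1.5 mm of my estimate. Lowering gently.

```bash
python3 -m inch '[[[0.05,0,4,0,0,0],[0.05,0,7,0,0,0],[0.05,0,8.6,0,0,0],[0.05,0,9.2,0,0,0],[0.05,0,9.5,0,0,0],[0.05,0,9.7,0,0,0],[0.05,0,9.8,0,0,0],[0.05,0,9.9,0,0,0],[0.05,0,9.95,0,0,0],[0.05,0,9.95,0,0,0]]]'
```

```text
time_s: 6.58
eef_pos: [0.6788, -0.135, 0.02]
eef_rot: [1.0, -0.03, -0.0, -0.0]
contact_force: [0.3, 0.5, -1.0]
width: 0.0463
gripper_force: 15.0
```

```bash
python3 -m inch '[[[0,0,0.05,0,0,0],[0,0,0.1,0,0,0],[0,0,0.1,0,0,0]]]'
```

```text
time_s: 6.95
eef_pos: [0.6789, -0.135, 0.0198]
eef_rot: [1.0, -0.03, 0.0, 0.0]
contact_force: [-2.0, -0.1, 5.0]
width: 0.0463
gripper_force: 15.0
```

```bash
python3 -m inch '[[[0,0,-0.1,0,0,0],[0,0,-0.1,0,0,0],[0,0,-0.1,0,0,0],[0,0,-0.1,0,0,0]]]' 6.2; python3 -m inch '[[[0,0,-3,0,0,0],[0,0,-8,0,0,0],[0,0,-13,0,0,0],[0,0,-15,0,0,0],[0,0,-15,0,0,0]]]'; python3 look.py w3 678 -135 45 48 75; python3 go.py 436 -392 130 -3.5
```

```text
time_s: 7.45
eef_pos: [0.6787, -0.1349, 0.0198]
eef_rot: [1.0, -0.03, -0.0, -0.0]
contact_force: [0.3, 0.1, 0.2]
width: 0.0616
gripper_force: 0.0
time_s: 8.07
eef_pos: [0.6797, -0.1352, 0.1717]
eef_rot: [1.0, -0.03, 0.002, 0.0]
contact_force: [-0.2, 0.7, -0.5]
width: 0.0619
gripper_force: 0.0
65.70646984690485 332.3169022462451 245.92240658066908
rect [ 676.7 -134.6   46.3   52.4   86.4] 3953 z [0.058 0.06  0.061]
row [-22.63  27.14   3.93] [-0.  0.  0.] t 8.12 F [-1.4  0.1 -0.5] w 0.0623
```

View pics/w3.png

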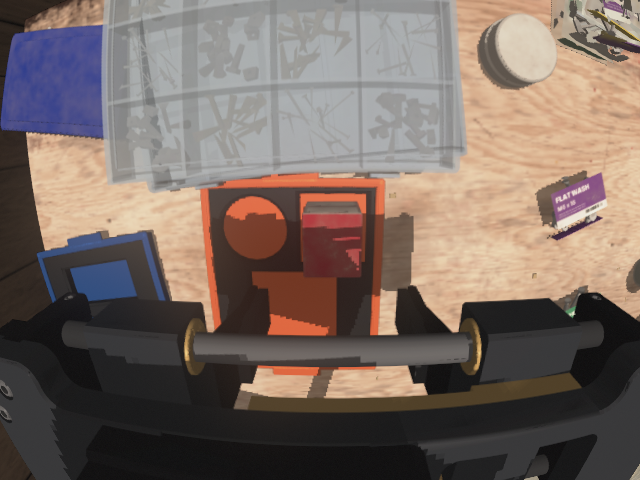

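The carton (332,240) sits square in its pocket with its top at 60 mm, which is 4 + 56, so it is fully down. Next, the spool.

```bash
python3 -m inch '[[[-22.6,27.1,1.5,0,0,0],[-22.6,27.1,1.5,0,0,0],[-22.6,27.1,1.5,0,0,0],[-22.6,27.1,1.5,0,0,0],[-22.6,27.1,1.5,0,0,0],[-22.6,27.1,1.5,0,0,0],[-22.6,27.1,1.5,0,0,0],[-22.6,27.1,1.5,0,0,0]]]' 8.7; python3 look.py w4 436 -392 40 44 65; python3 go.py 436 -392 17 -3.5
```

```text
time_s: 9.12
eef_pos: [0.4361, -0.3905, 0.1528]
eef_rot: [1.0, -0.031, -0.001, -0.002]
contact_force: [1.3, -0.2, -0.1]
width: 0.0868
gripper_force: 0.0
65.70646984690485 332.3169022462451 245.92240658066908
rect [ 436.2 -393.4   52.8   52.9   86.4] 3535 z [0.047 0.048 0.049]
row [-0.03  0.2  13.63] [-0.1  0.1  0. ] t 9.18 F [ 0.3 -0.3 -0.3] w 0.0871
```

```bash
python3 -m inch '[[[0,0.3,6,0,0,0],[0,0.3,11,0,0,0],[0,0.3,13.6,0,0,0],[0,0.3,13.6,0,0,0],[0,0.3,13.6,0,0,0]]]' 8.7 15; python3 -m inch '[[[0,0,0,0,0,0],[0,0,0,0,0,0],[0,0,0,0,0,0],[0,0,0,0,0,0],[0,0,0,0,0,0],[0,0,0,0,0,0]]]' 3.5 15; python3 go.py 681.5 -62.2 130 -3.5
```

```text
time_s: 9.8
eef_pos: [0.4378, -0.3947, 0.0201]
eef_rot: [1.0, -0.03, 0.001, 0.001]
contact_force: [-0.1, -0.4, -0.4]
width: 0.0867
gripper_force: 0.0
time_s: 10.55
eef_pos: [0.4365, -0.3947, 0.0191]
eef_rot: [1.0, -0.031, -0.0, -0.0]
contact_force: [-0.3, 1.1, 1.9]
width: 0.0476
gripper_force: 15.0
row [ 22.43 -34.69 -11.09] [-0.  0. -0.] t 10.55 F [-0.3  1.1  1.9] w 0.0476
```

```bash
python3 -m inch '[[[0,0,-5,0,0,0],[0,0,-11,0,0,0],[22.4,-34.7,-11.1,0,0,0],[22.4,-34.7,-11.1,0,0,0],[22.4,-34.7,-11.1,0,0,0],[22.4,-34.7,-11.1,0,0,0],[22.4,-34.7,-11.1,0,0,0],[22.4,-34.7,-11.1,0,0,0],[22.4,-34.7,-11.1,0,0,0],[22.4,-34.7,-11.1,0,0,0],[22.4,-34.7,-11.1,0,0,0]]]'; python3 go.py 681.5 -62.2 26 -3.5
```

```text
time_s: 11.92
eef_pos: [0.6806, -0.0622, 0.1293]
eef_rot: [1.0, -0.03, -0.001, 0.0]
contact_force: [-0.2, -0.2, -1.9]
width: 0.0476
gripper_force: 15.0
row [ 1.000e-01 -1.000e-02  1.033e+01] [0.  0.1 0. ] t 11.93 F [-0.2 -0.2 -1.9] w 0.0476
```

```bash
python3 -m inch '[[[0.1,0,4,0,0,0],[0.1,0,7,0,0,0],[0.1,0,9,0,0,0],[0.1,0,9.8,0,0,0],[0.1,0,10.2,0,0,0],[0.1,0,10.4,0,0,0],[0.1,0,10.5,0,0,0],[0.1,0,10.6,0,0,0],[0.1,0,10.65,0,0,0],[0.1,0,10.65,0,0,0]]]'
```

```text
time_s: 13.18
eef_pos: [0.6823, -0.062, 0.0236]
eef_rot: [1.0, -0.03, 0.0, 0.0]
contact_force: [0.3, 0.2, -1.0]
width: 0.0478
gripper_force: 15.0
```

```bash
python3 -m inch '[[[0,0,0.05,0,0,0],[0,0,0.1,0,0,0],[0,0,0.1,0,0,0]]]'; python3 -m inch '[[[0,0,0,0,0,0],[0,0,0,0,0,0],[0,0,0,0,0,0],[0,0,0,0,0,0]]]' 6.1;  python3 -m inch '[[[0,0,-3,0,0,0],[0,0,-8,0,0,0],[0,0,-13,0,0,0],[0,0,-15,0,0,0],[0,0,-15,0,0,0]]]'; python3 look.py w5 682 -62 45 45 75; python3 go.py 481.5 -281.5 170 96
```

```text
time_s: 13.55
eef_pos: [0.6823, -0.062, 0.0231]
eef_rot: [1.0, -0.03, 0.0, 0.0]
contact_force: [-2.6, 0.8, 5.1]
width: 0.0476
gripper_force: 15.0
time_s: 14.05
eef_pos: [0.6822, -0.062, 0.0224]
eef_rot: [1.0, -0.03, -0.0, -0.0]
contact_force: [-0.4, -0.5, -0.1]
width: 0.0611
gripper_force: 0.0
time_s: 14.68
eef_pos: [0.6832, -0.0622, 0.1742]
eef_rot: [1.0, -0.03, 0.002, 0.0]
contact_force: [-0.8, -0.1, -0.4]
width: 0.0611
gripper_force: 0.0
65.70646984690485 332.3169022462451 245.92240658066908
rect [681.7 -62.   52.1  52.9  83.6] 3169 z [0.051 0.052 0.053]
row [-18.67  23.13   0.18] [ -0.    0.  -99.5] t 14.72 F [-0.4  0.2 -0.4] w 0.0608
```

The spool's top rose by exactly 4 mm relative to the table reading, so it is seated. Next, the yellow pack.

```bash
python3 -m inch '[[[-5,6,0.2,0,0,-10],[-10,12,0.2,0,0,-20],[-14,17,0.2,0,0,-30],[-18.7,23.1,0.2,0,0,-40],[-18.7,23.1,0.2,0,0,-50],[-18.7,23.1,0.2,0,0,-60],[-18.7,23.1,0.2,0,0,-70],[-18.7,23.1,0.2,0,0,-80],[-18.7,23.1,0.2,0,0,-90],[-18.7,23.1,0.2,0,0,-99.5],[-18.7,23.1,0.2,0,0,-99.5],[-18.7,23.1,0.2,0,0,-99.5]]]' 8.7; python3 look.py w6 481 -281 60 10 45; python3 go.py 481.5 -281.5 14 96
```

```text
time_s: 16.23
eef_pos: [0.4808, -0.2806, 0.1688]
eef_rot: [0.67, 0.742, -0.0, -0.001]
contact_force: [0.5, 0.8, -0.4]
width: 0.087
gripper_force: 0.0
65.70646984690485 332.3169022462451 245.92240658066908
rect [ 481.8 -282.6   53.7   69.3    6.9] 3906 z [0.016 0.026 0.028]
row [-0.1   0.07 15.53] [-0.1 -0.1 -0.1] t 16.27 F [0.5 1.  0.4] w 0.0866
```

View pics/w6.png

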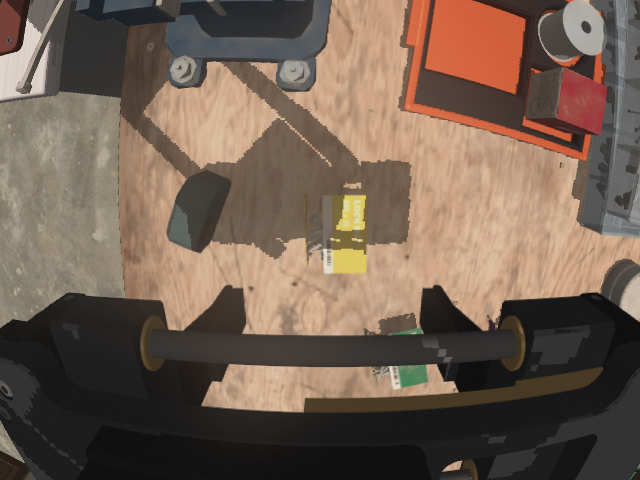

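The yellow pack is centred at (337,233) between the fingers, with the carton and spool seated at the upper right.

```bash
python3 -m inch '[[[-0.2,0.1,6,0,0,-1],[-0.2,0.1,11,0,0,-1],[-0.2,0.1,14.5,0,0,-1],[-0.2,0.1,15.5,0,0,-1],[-0.2,0.1,15.5,0,0,-1],[-0.2,0.1,15.5,0,0,-1]]]' 8.7 15; python3 -m inch '[[[0,0,0,0,0,0],[0,0,0,0,0,0],[0,0,0,0,0,0],[0,0,0,0,0,0],[0,0,0,0,0,0]]]' 4.5 18; python3 -m inch '[[[0,0,-4,0,0,0],[0,0,-9,0,0,0],[0,0,-14,0,0,0],[0,0,-14,0,0,0]]]';  python3 go.py 592.5 -92.2 150 86.5
```

```text
time_s: 17.02
eef_pos: [0.484, -0.2841, 0.0175]
eef_rot: [0.663, 0.749, 0.0, 0.002]
contact_force: [-0.7, -0.3, 0.3]
width: 0.087
gripper_force: 0.0
time_s: 17.65
eef_pos: [0.483, -0.2832, 0.0158]
eef_rot: [0.663, 0.749, 0.0, 0.0]
contact_force: [0.5, 0.8, 2.2]
width: 0.0568
gripper_force: 18.0
time_s: 18.15
eef_pos: [0.4852, -0.2851, 0.1605]
eef_rot: [0.663, 0.749, 0.0, 0.004]
contact_force: [0.3, -1.0, -0.9]
width: 0.0571
gripper_force: 17.9
row [17.84 13.    1.02] [ 0.4  0.3 10.5] t 18.15 F [ 0.3 -1.  -0.9] w 0.0571
```

```bash
python3 -m inch '[[[5,3.5,0.5,0,0,6],[10,7,1,0,0,10.5],[15,11,1,0,0,10.5],[17.8,13,1,0,0,10.5],[17.8,13,1,0,0,10.5],[17.8,13,1,0,0,10.5],[17.8,13,1,0,0,10.5],[17.8,13,1,0,0,10.5]]]'; python3 look.py w7; python3 go.py 592.5 -92.2 22 86.5
python3 - <<'E'
from h import *
W=np.load("wrist.npy")
m=(W[...,2]<.007)&(W[...,2]>.001)&(abs(W[...,0]-.59)<.06)&(abs(W[...,1]+.09)<.06)
k,l,s,c=cv2.connectedComponentsWithStats(m.astype(np.uint8))
for i in range(1,k):
  if s[i,4]>200: print(cv2.minAreaRect((W[l==i][:,:2]*1000).astype(np.float32)),s[i])
E
```

```text
time_s: 19.15
eef_pos: [0.5896, -0.0917, 0.1454]
eef_rot: [0.729, 0.685, -0.0, -0.0]
contact_force: [0.9, -0.4, -1.7]
width: 0.0571
gripper_force: 17.9
65.70646984690485 332.3169022462451 245.92240658066908
row [-0.05  0.28 12.35] [-0.   0.  -0.1] t 19.2 F [ 1.2 -0.1 -0. ] w 0.0569
((593.0004272460938, -93.15096282958984), (82.1585922241211, 94.55255889892578), 86.05646514892578) [ 281  186  115   94 7195]
```

View pics/w7.png

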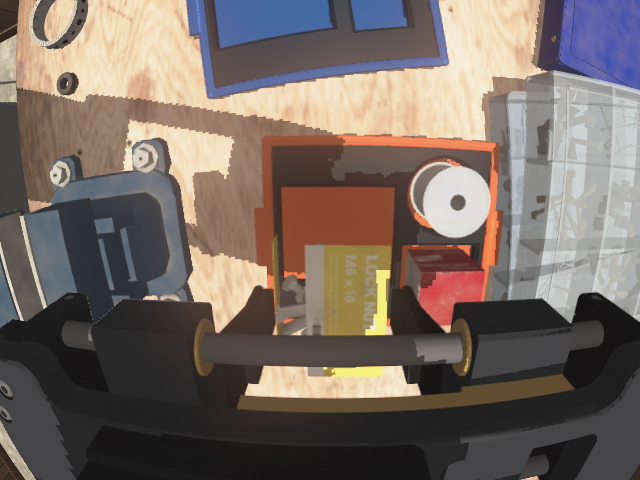

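The yellow pack hangs square over its pocket. The pocket floor at (338,233) measures centre (593.0, -93.2), a 1 mm correction.

```bash
python3 -m inch '[[[-0.17,0.35,4,0,0,0.4],[-0.17,0.35,8,0,0,0.4],[-0.17,0.35,10.5,0,0,0.4],[-0.17,0.35,11.5,0,0,0.4],[-0.17,0.35,11.9,0,0,0.4],[-0.17,0.35,12.1,0,0,0.4],[-0.17,0.35,12.3,0,0,0.4],[-0.17,0.35,12.4,0,0,0.4],[-0.17,0.35,12.5,0,0,0.4],[-0.17,0.35,12.5,0,0,0.4]]]';python3 -m inch '[[[0,0,0.05,0,0,0],[0,0,0.1,0,0,0],[0,0,0.1,0,0,0]]]'
```

```text
time_s: 20.45
eef_pos: [0.5934, -0.0924, 0.0206]
eef_rot: [0.731, 0.683, 0.0, 0.0]
contact_force: [0.5, 0.3, -1.1]
width: 0.0571
gripper_force: 17.9
time_s: 20.82
eef_pos: [0.5935, -0.0925, 0.0198]
eef_rot: [0.731, 0.683, 0.0, 0.0]
contact_force: [-0.8, 0.4, 2.0]
width: 0.057
gripper_force: 18.0
```

```bash
python3 -m inch '[[[0,0,0,0,0,0],[0,0,0,0,0,0],[0,0,0,0,0,0],[0,0,0,0,0,0]]]' 7;  python3 -m inch '[[[0,0,-4,0,0,0],[0,0,-9,0,0,0],[0,0,-14,0,0,0],[0,0,-20,0,0,0],[0,0,-20,0,0,0],[0,0,-20,0,0,0]]]'; python3 look.py w8 593 -93 60 20 45; python3 go.py 361.6 -272.4 220 72.6
```

```text
time_s: 21.32
eef_pos: [0.5934, -0.0925, 0.0195]
eef_rot: [0.731, 0.683, 0.0, 0.0]
contact_force: [0.1, -0.1, -0.4]
width: 0.0698
gripper_force: 0.0
time_s: 22.08
eef_pos: [0.5932, -0.0924, 0.2193]
eef_rot: [0.731, 0.683, 0.0, 0.0]
contact_force: [0.8, -0.0, -0.6]
width: 0.0701
gripper_force: 0.0
65.70646984690485 332.3169022462451 245.92240658066908
rect [591.8 -92.   68.5  51.8  85.6] 2750 z [0.029 0.031 0.032]
row [-19.54 -21.82  -0.16] [-0.1 -0.  13.5] t 22.12 F [-0.1 -0.3 -0.1] w 0.0702
```

View pics/w8.png

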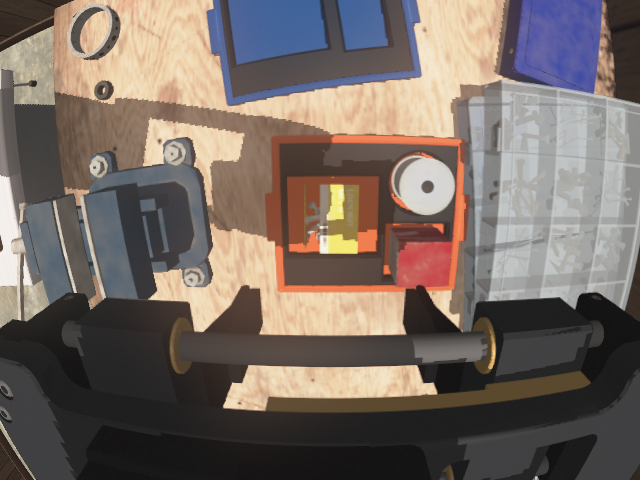

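All three orange-tray items are in, and the pack's top is at 31–32 mm, against 28 on the table, so it is down. Next, the tape measure.

```bash
python3 -m inch '[[[-5,-5.5,0,0,0,8],[-10,-11,0,0,0,13.5],[-15,-17,0,0,0,13.5],[-19.5,-21.8,0,0,0,13.5],[-19.5,-21.8,3,0,0,13.5],[-19.5,-21.8,4,0,0,13.5],[-19.5,-21.8,4,0,0,13.5],[-19.5,-21.8,4,0,0,13.5]]]' 7; python3 look.py w9 361 -272 55 15 80; python3 go.py 361.6 -272.4 16 72.6
```

```text
time_s: 23.12
eef_pos: [0.3636, -0.2716, 0.1797]
eef_rot: [0.805, 0.593, 0.0, -0.0]
contact_force: [0.2, -0.6, 0.8]
width: 0.0703
gripper_force: 0.0
65.70646984690485 332.3169022462451 245.92240658066908
rect [ 362.5 -273.3   67.8   31.2   72.9] 2841 z [0.036 0.058 0.061]
row [-0.12 -0.2  16.4 ] [0.  0.  0.1] t 23.18 F [0.3 0.5 0.9] w 0.0699
```

View pics/w9.png

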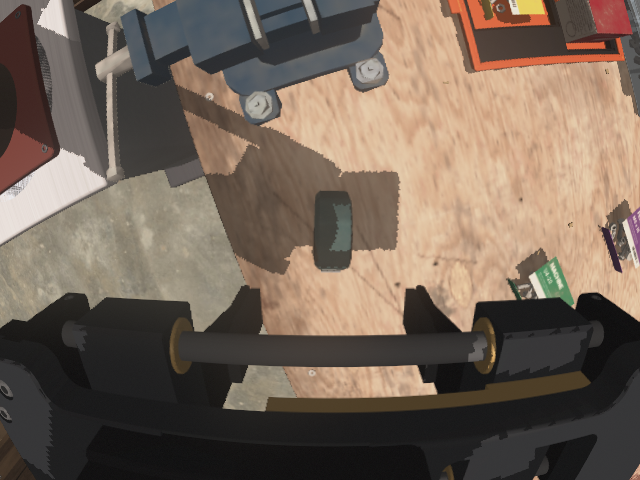

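The measure is centred at (334,230) with its hook end toward the gripper, as assumed.

```bash
python3 -m inch '[[[-0.2,-0.05,6,0,0,0],[-0.2,-0.05,11,0,0,0],[-0.2,-0.05,15,0,0,0],[-0.2,-0.05,16.4,0,0,0],[-0.2,-0.05,16.4,0,0,0],[-0.2,-0.05,16.4,0,0,0]]]' 7 25; python3 -m inch '[[[0,0,0,0,0,0],[0,0,0,0,0,0],[0,0,0,0,0,0],[0,0,0,0,0,0],[0,0,0,0,0,0],[0,0,0,0,0,0]]]' 2 25; python3 -m inch '[[[0,0,-4,0,0,0],[0,0,-9,0,0,0],[0,0,-15,0,0,0],[0,0,-21,0,0,0],[0,0,-21,0,0,0],[0,0,-21,0,0,0]]]';  python3 go.py 635.5 127 220 94.2
```

```text
time_s: 23.92
eef_pos: [0.363, -0.2751, 0.0174]
eef_rot: [0.806, 0.592, 0.0, 0.002]
contact_force: [-0.1, 0.0, 0.5]
width: 0.0698
gripper_force: 0.0
time_s: 24.68
eef_pos: [0.3616, -0.274, 0.0156]
eef_rot: [0.806, 0.592, -0.0, 0.0]
contact_force: [0.4, 0.8, 1.0]
width: 0.0296
gripper_force: 24.9
time_s: 25.42
eef_pos: [0.3611, -0.2734, 0.2242]
eef_rot: [0.806, 0.592, -0.0, -0.001]
contact_force: [-0.5, 0.7, -3.5]
width: 0.0299
gripper_force: 24.9
row [46.41 14.22  0.44] [ -0.1  -0.1 -21.6] t 25.43 F [-0.5  0.7 -3.5] w 0.0299
```

```bash
python3 -m inch '[[[6,2,0.4,0,0,-5],[12,4,0.4,0,0,-10],[18,5.5,0.4,0,0,-15],[24,7.4,0.4,0,0,-21.6],[30,9.2,0.4,0,0,-21.6],[36,11,0.4,0,0,-21.6],[42,13,0.4,0,0,-21.6],[46.4,14.2,0.4,0,0,-21.6],[46.4,14.2,6,0,0,-21.6],[46.4,14.2,6,0,0,-21.6],[46.4,14.2,6,0,0,-21.6],[46.4,14.2,6,0,0,-21.6]]]'; python3 look.py w10
python3 - <<'E'
from h import *
W=np.load("wrist.npy")
m=(W[...,2]<.008)&(W[...,2]>.0015)&(abs(W[...,0]-.585)<.11)&(abs(W[...,1]-.12)<.1)
k,l,s,c=cv2.connectedComponentsWithStats(m.astype(np.uint8))
for i in range(1,k):
  if s[i,4]>300: print(cv2.minAreaRect((W[l==i][:,:2]*1000).astype(np.float32)),s[i])
E
python3 go.py 635.5 127 22 94.2
```

```text
time_s: 26.92
eef_pos: [0.6369, 0.1258, 0.1677]
eef_rot: [0.681, 0.732, 0.001, 0.001]
contact_force: [0.4, 0.1, -2.3]
width: 0.03
gripper_force: 24.9
65.70646984690485 332.3169022462451 245.92240658066908
((633.4036865234375, 141.00157165527344), (44.271087646484375, 50.261837005615234), 4.5116047859191895) [ 305  182   51   56 2595]
((548.84326171875, 113.89314270019531), (94.18953704833984, 82.13627624511719), 4.421092987060547) [ 186  188  103   88 8293]
row [ 0.13 -0.2  14.6 ] [ 0.2 -0.  -0. ] t 26.98 F [ 0.6 -0.5 -1.5] w 0.0297
```

View pics/w10.png

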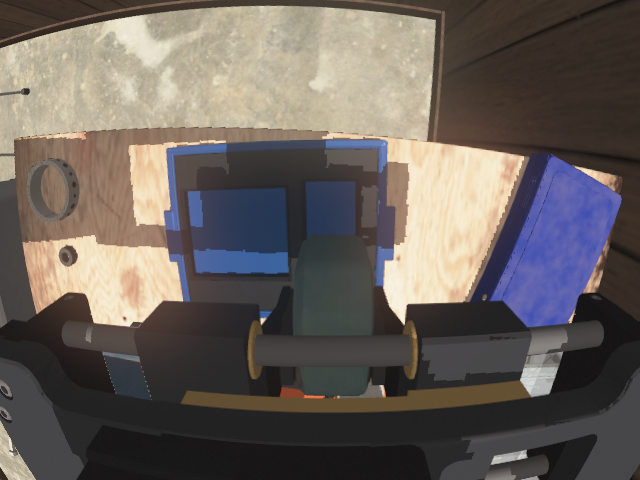

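The measure hangs above its slot at (330,210). The floors fit to a slot centre of about (634.8, 120.4), so I shift about 2.6 mm and lower.

```bash
python3 -m inch '[[[0,-0.26,5,0,0,0],[0,-0.26,9,0,0,0],[0,-0.26,12.5,0,0,0],[0,-0.26,13.6,0,0,0],[0,-0.26,14,0,0,0],[0,-0.26,14.3,0,0,0],[0,-0.26,14.5,0,0,0],[0,-0.26,14.6,0,0,0],[0,-0.26,14.7,0,0,0],[0,-0.26,14.7,0,0,0]]]'; python3 -m inch '[[[0,0,0.05,0,0,0],[0,0,0.1,0,0,0],[0,0,0.15,0,0,0],[0,0,0.15,0,0,0]]]'
```

```text
time_s: 28.22
eef_pos: [0.6337, 0.1262, 0.0196]
eef_rot: [0.681, 0.733, 0.0, 0.0]
contact_force: [-1.6, 0.3, 5.3]
width: 0.0297
gripper_force: 24.9
time_s: 28.72
eef_pos: [0.6337, 0.1262, 0.0195]
eef_rot: [0.681, 0.733, 0.0, 0.0]
contact_force: [-7.1, -1.4, 14.0]
width: 0.0298
gripper_force: 24.9
```

```bash
python3 -m inch '[[[0,0,-0.1,0,0,0],[0,0,-0.1,0,0,0],[0,0,-0.1,0,0,0],[0,0,-0.1,0,0,0]]]' 5;  python3 -m inch '[[[0,0,-4,0,0,0],[0,0,-9,0,0,0],[0,0,-14,0,0,0],[0,0,-20,0,0,0],[0,0,-20,0,0,0],[0,0,-20,0,0,0]]]'; python3 look.py w11 634 121 55 20 80; python3 go.py 558.2 -403.6 220 108.5
```

```text
time_s: 29.22
eef_pos: [0.633, 0.1262, 0.0177]
eef_rot: [0.681, 0.733, -0.0, -0.0]
contact_force: [-0.2, -0.2, 0.5]
width: 0.0496
gripper_force: 0.0
time_s: 29.98
eef_pos: [0.633, 0.1261, 0.2177]
eef_rot: [0.681, 0.733, -0.0, -0.0]
contact_force: [-0.1, 0.3, -1.3]
width: 0.0501
gripper_force: 0.0
65.70646984690485 332.3169022462451 245.92240658066908
rect [634.  128.1  31.6  66.2   4.3] 2372 z [0.045 0.062 0.065]
row [-52.28 -11.28  -0.34] [ -0.1  -0.  -14.3] t 30.02 F [-0.7  0.1 -0.6] w 0.0501
```

View pics/w11.png

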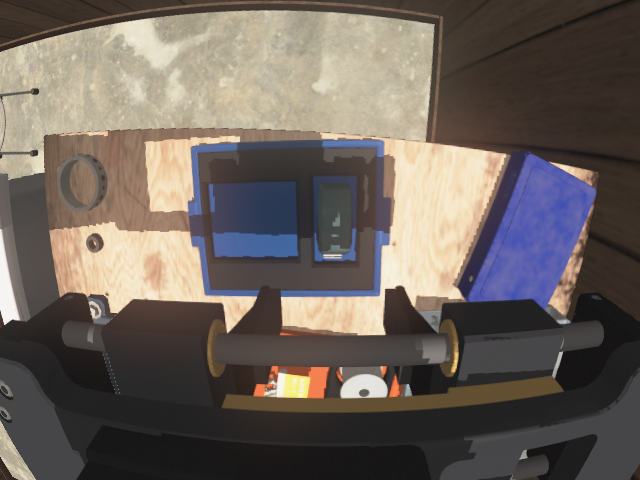

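The measure stands in its slot at (335,220), with its top 4 mm above the bench reading, so it is seated. Last, the green pack.

```bash
python3 -m inch '[[[-6,-1.3,0,0,0,-3],[-12,-2.6,0,0,0,-6],[-18,-3.9,0,0,0,-9],[-24,-5.2,0,0,0,-12],[-30,-6.5,0,0,0,-14.3],[-36,-7.8,0,0,0,-14.3],[-42,-9,0,0,0,-14.3],[-48,-10.3,0,0,0,-14.3],[-52.3,-11.3,2,0,0,-14.3],[-52.3,-11.3,5,0,0,-14.3],[-52.3,-11.3,5,0,0,-14.3],[-52.3,-11.3,5,0,0,-14.3]]]' 8.7; python3 look.py w12 558 -404 60 10 45; python3 go.py 558.2 -403.6 14 108.5
```

```text
time_s: 31.52
eef_pos: [0.5589, -0.4029, 0.1675]
eef_rot: [0.584, 0.812, 0.0, -0.001]
contact_force: [0.0, -0.8, 0.2]
width: 0.0866
gripper_force: 0.0
65.70646984690485 332.3169022462451 245.92240658066908
rect [ 559.2 -404.8   54.1   69.3   18.9] 4032 z [0.014 0.026 0.028]
row [ 1.000e-02 -1.300e-01  1.547e+01] [0.  0.  0.1] t 31.57 F [-0.2  0.1  0.5] w 0.0869
```

View pics/w12.png

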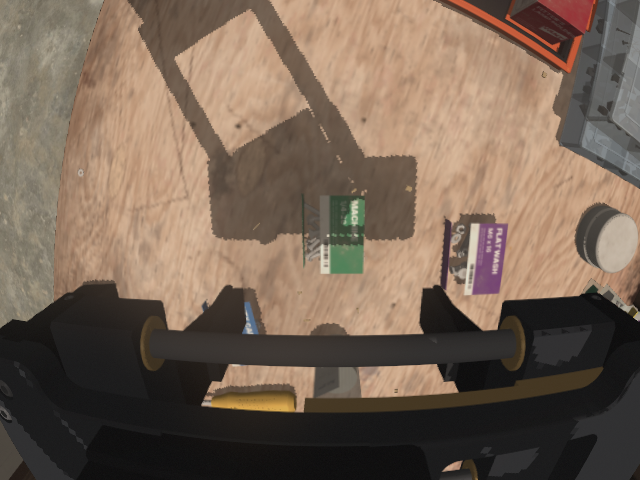

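The green pack is centred at (335,234). The bottle at (335,360) is about 100 mm clear.

```bash
python3 -m inch '[[[-0.2,0,6,0,0,0],[-0.2,0,11,0,0,0],[-0.2,0,14.3,0,0,0],[-0.2,0,15.3,0,0,0],[-0.2,0,15.3,0,0,0],[-0.2,0,15.3,0,0,0]]]' 8.7 18; python3 -m inch '[[[0,0,0,0,0,0],[0,0,0,0,0,0],[0,0,0,0,0,0],[0,0,0,0,0,0],[0,0,0,0,0,0]]]' 4.5 18; python3 -m inch '[[[0,0,-4,0,0,0],[0,0,-9,0,0,0],[0,0,-14,0,0,0],[0,0,-19,0,0,0],[0,0,-19,0,0,0],[0,0,-19,0,0,0]]]';  python3 go.py 548.8 113.9 210 94.4
```

```text
time_s: 32.33
eef_pos: [0.5612, -0.4068, 0.0179]
eef_rot: [0.584, 0.812, -0.0, 0.002]
contact_force: [0.3, 0.1, 0.1]
width: 0.0873
gripper_force: 0.0
time_s: 32.95
eef_pos: [0.5597, -0.4057, 0.0152]
eef_rot: [0.584, 0.812, 0.0, 0.0]
contact_force: [0.8, 0.4, 1.6]
width: 0.0569
gripper_force: 18.0
time_s: 33.7
eef_pos: [0.5591, -0.4053, 0.2042]
eef_rot: [0.584, 0.812, 0.0, -0.001]
contact_force: [-1.1, 0.3, -1.8]
width: 0.0569
gripper_force: 17.9
row [49.56 15.5  -0.55] [-0.  -0.1 14.1] t 33.7 F [-1.1  0.3 -1.8] w 0.0569
```

```bash
python3 -m inch '[[[6,1.9,-0.5,0,0,3],[12,3.8,-0.5,0,0,6],[18,5.6,-0.5,0,0,9],[24,7.5,-0.5,0,0,14.1],[30,9.4,-0.5,0,0,14.1],[36,11.2,-0.5,0,0,14.1],[42,13.1,-0.5,0,0,14.1],[49.6,15.5,2,0,0,14.1],[49.6,15.5,6,0,0,14.1],[49.6,15.5,6,0,0,14.1],[49.6,15.5,6,0,0,14.1],[49.6,15.5,6,0,0,14.1]]]'; python3 look.py w13
python3 - <<'E'
from h import *
W=np.load("wrist.npy")
m=(W[...,2]<.008)&(W[...,2]>.0015)&(abs(W[...,0]-.55)<.06)&(abs(W[...,1]-.115)<.06)
k,l,s,c=cv2.connectedComponentsWithStats(m.astype(np.uint8))
for i in range(1,k):
  if s[i,4]>300: print(cv2.minAreaRect((W[l==i][:,:2]*1000).astype(np.float32)),s[i])
E
python3 go.py 548.8 113.4 19.2 94.4
```

```text
time_s: 35.2
eef_pos: [0.5504, 0.1128, 0.1466]
eef_rot: [0.68, 0.733, 0.001, 0.001]
contact_force: [-0.4, -0.7, -0.9]
width: 0.057
gripper_force: 17.9
65.70646984690485 332.3169022462451 245.92240658066908
((549.1358642578125, 118.38142395019531), (94.73285675048828, 72.9289779663086), 4.934738636016846) [ 275  183  115   85 7292]
row [ 0.08 -0.19 12.75] [ 0.2  0.  -0.1] t 35.25 F [ 0.5  0.5 -0.9] w 0.057
```

```bash
python3 -m inch '[[[0.03,-0.15,4,0,0,0],[0.03,-0.15,8,0,0,0],[0.03,-0.15,10.5,0,0,0],[0.03,-0.15,11.6,0,0,0],[0.03,-0.15,12,0,0,0],[0.03,-0.15,12.2,0,0,0],[0.03,-0.15,12.4,0,0,0],[0.03,-0.15,12.5,0,0,0],[0.03,-0.15,12.6,0,0,0],[0.03,-0.15,12.7,0,0,0],[0.03,-0.15,12.75,0,0,0],[0.03,-0.15,12.75,0,0,0]]]'
```

```text
time_s: 36.75
eef_pos: [0.5478, 0.1142, 0.0191]
eef_rot: [0.679, 0.734, -0.0, 0.0]
contact_force: [-6.2, -1.0, 10.9]
width: 0.0569
gripper_force: 18.4
```

```bash
python3 -m inch '[[[0,0,-0.1,0,0,0],[0,0,-0.1,0,0,0],[0,0,-0.1,0,0,0],[0,0,-0.1,0,0,0]]]' 7;  python3 -m inch '[[[0,0,-4,0,0,0],[0,0,-9,0,0,0],[0,0,-14,0,0,0],[0,0,-20,0,0,0],[0,0,-20,0,0,0],[-16,0,-20,0,0,0],[-16,0,-20,0,0,0],[-16,0,-20,0,0,0]]]'; python3 look.py w14 549 114 60 20 45
python3 - <<'E'
from h import *
p=get_image("top"); W=cloud(p); save(p,"top1")
for n,x,y,lo,hi in (("carton",677,-135,45,75),("spool",682,-62,40,75),("yellow",592,-93,20,45),("measure",634,125,40,80),("green",549,114,20,45),("purple",691,-383,12,50),("blue",501,-529,12,50),("bottle",600,-520,30,200)):
    m=(abs(W[...,0]*1000-x)<48)&(abs(W[...,1]*1000-y)<(36 if n in("carton","spool") else 48))&(W[...,2]*1000>lo)&(W[...,2]*1000<hi); q=W[m]
    if len(q)>20: print(n,cv2.minAreaRect((q[:,:2]*1000).astype(np.float32)),np.percentile(q[:,2],[5,50,95]).round(3))
    else: print(n,"hidden",len(q))
E
```

```text
time_s: 37.25
eef_pos: [0.5474, 0.1141, 0.0183]
eef_rot: [0.679, 0.734, -0.0, -0.0]
contact_force: [0.1, -0.2, -0.3]
width: 0.0693
gripper_force: 0.0
time_s: 38.25
eef_pos: [0.5592, -0.0479, 0.2172]
eef_rot: [0.68, 0.733, -0.001, -0.001]
contact_force: [0.2, 0.5, -0.4]
width: 0.0698
gripper_force: 0.0
65.70646984690485 332.3169022462451 245.92240658066908
rect [547.5 115.3  51.3  69.1   4.3] 2942 z [0.029 0.031 0.032]
carton ((675.109130859375, -133.298095703125), (46.479713439941406, 52.711326599121094), 86.41648864746094) [0.053 0.06  0.062]
spool ((693.7218627929688, -59.26591873168945), (76.47639465332031, 50.484825134277344), 5.961529731750488) [0.048 0.052 0.054]
yellow ((596.6412963867188, -85.22320556640625), (80.1082763671875, 66.57917785644531), 84.10916900634766) [0.023 0.031 0.033]
measure hidden 0
green ((542.7327270507812, 90.96054077148438), (17.654052734375, 50.81867599487305), 81.34210968017578) [0.021 0.03  0.034]
purple ((689.95458984375, -383.1744689941406), (55.070228576660156, 68.96951293945312), 19.121767044067383) [0.015 0.026 0.029]
blue ((498.9243469238281, -529.7692260742188), (52.62205505371094, 69.67707061767578), 28.372360229492188) [0.017 0.026 0.029]
bottle ((599.7214965820312, -519.854736328125), (41.326942443847656, 31.51131820678711), 31.769166946411133) [0.04  0.118 0.17 ]
```

View pics/w14.png

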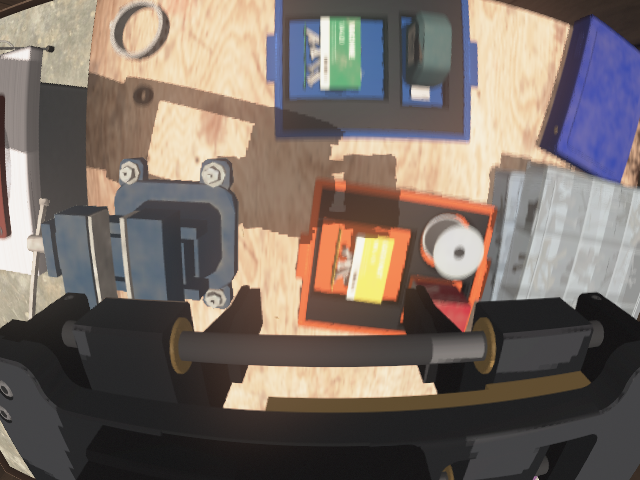

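The picture shows all five items seated: green pack (340,55), measure (430,50), yellow (370,265), spool (455,250), carton (455,305). The spare stock has not moved and the robot is clear.

```bash
python3 -m inch '[[[0,0,0,0,0,0],[0,0,0,0,0,0],[0,0,0,0,0,0]]]'; python3 -c "
from plant import ctrl; print(ctrl.job_done())"
```

```text
time_s: 38.72
eef_pos: [0.5598, -0.0443, 0.2184]
eef_rot: [0.679, 0.734, 0.0, -0.0]
contact_force: [0.2, 0.3, -0.5]
width: 0.0701
gripper_force: 0.0
the job is handed in; nothing more can be done
None
```

Both kits are made up and handed in at 38.7 s: all five items measured upright and fully down in their cut-outs, the lamp holder was lowered to contact before release, and the spare stock was left in place.

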